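# Square a casting mould into the corner fixture and hold it for the clamp

### The job

Slide the wooden casting mould across the steel table, flat and without lifting it, into the corner of the bolted-down fixture, its long side along the long fence and its end against the end stop. Press it firmly against both fences at once, square and with no gap, and finish while still holding it pressed there, so that the toggle clamp can be closed on it. Leave the other things on the table where they are.

Things in the scene. Friction and masses are not known exactly. Their poses are not given: they have to be found in the camera images.
- mould: the work: loose layered wooden block, 100 (x) x 150 (y) x 40 mm high, 0.35 to 0.65 kg, waxed (friction on steel 0.2 to 0.3). A wooden batten, its handle, is fixed along the middle of its top: 24 wide (x), 84 long (y), from 40 to 66 mm above the table, its sides free. Origin: centre of the underside. x across, y along its length, z up. Both ends are alike: it may sit either way round (half a turn)
- corner: blue steel fixture fixed on the table, two upright fences at right angles. Origin: the inside corner (where the planes of the inner faces meet), at table height. +x points into the long fence, +y into the end stop. The mould sits at negative x and y, directly on the table (no floor plate): seated, its origin is at x = -50, y = -75 mm of this frame
- long_fence: fixed; same frame as corner. Inner face in the plane x = 0, from y = -8 to -190 mm, 32 mm high, 10 mm thick, rigid, smooth bare steel inside. Behind it an 8 mm thick foot out to x = 58 mm, and on that an open toggle clamp at y = -137 mm, x from 18 to 135 mm, up to 130 mm high, fixed: keep clear of it
- end_stop: fixed; same frame as corner. Inner face in the plane y = 0, from x = -8 to -130 mm, 32 mm high, 10 mm thick, rigid, smooth bare steel inside. Behind it an 8 mm thick foot out to y = 68 mm
- tin: bystander: flat round metal tin with a paper label, diameter 72 mm, 55 mm high; origin at the centre of its underside
- cup: bystander: white plastic mixing cup, rim diameter 76 mm, 85 mm high; origin at the centre of its underside
- offcut: bystander: plain wooden offcut without batten, 80 (x) x 50 (y) x 40 mm high; origin at the centre of its underside
- wrench: bystander: flat steel wrench 180 mm long lying along its x; origin under its middle
Things that resemble listed ones, but are neither listed nor needed, are in the scene too. Of the things like the mould, leave any that is blue; of the rest the larger one is meant.

How it is judged:
By the outcome, as a careful person would: the job done as asked, in the order asked, and still so for the second after the job is handed in, while the arm keeps its last pose, push and grip.
It also fails if it takes over 51 s, if anything falls off the work surface, if the arm or the gripper's body presses on something with over 40 N, if the wrist force passes 120 N, or if a joint passes its speed limit or range.

### The arm

A 6-joint arm with a two-finger parallel gripper is mounted at the origin on the work surface. World frame = base frame: x ahead of the robot, y to its left, z up, the work surface at z = 0. Lengths are in mm, angles in rad, forces in N, time in s.
With the tool pointing down it reaches from about 350 to 875 mm from the base axis. Payload 4.2 kg.
Tool frame: the origin (TCP) lies midway between the tips of the shut fingers; the grasp point (between the pads) lies 19 mm behind it; z points along the fingers, y is the line along which they close (so a half turn about z gives the same grasp; the last joint's range is limited). The gripper opens to 85 mm and grips with 20 to 120 N. Pads are 22 mm wide; open, the fingers measure 114 mm over their backs; the gripper's body (76 mm by 85 mm) begins 54 mm behind the grasp point. The pads swing forward as they close: fully open they stand 13 mm farther back than shut.
Start: joints at [1.393, 0.385, 0.008, 0, -1.194, -0.259], TCP at [264.368, 566.312, 231.312] pointing down, gripper open.
Joint ranges: [-3.14, 3.14], [-1.21, 2.06], [-1.07, 1.41], [-3.16, 2.05], [-2.99, -0.16], [-3.1, 3.1]. Speed limits (rad/s): [2.79, 2.79, 3.14, 3.14, 3.14, 3.14].

### API

Orientations are given as a unit quaternion [x, y, z, w].
In Python, from bench import read_state, get_image, job_done gives the robot as it stands.
- The arm moves only by the shell command python3 -m jog 'ROWS'. ROWS is JSON, a list of rows, each a list of 3 entries, a list of its own where there are three numbers: the shift along the world's x, y, z scaled (see below), then the turn, a rotation vector about the world's x, y, z scaled (see below), then the gripper's target within -1 to 1 (shut at 1, half-way at 0, fully open at -1). In form: [[[x, y, z], [wx, wy, wz], claw], ...]. A call has 1 to 20 rows; each row is the pose to reach, as a shift and turn from the pose commanded when the call began; what a row does not reach only later rows make up. The controller multiplies each number of a shift by 10 cm and each number of a turn by 120 degrees. A row lasts 1/10 s, in which the tool goes at most 50 mm and 8.59 degrees, less where a joint would pass 70% of its speed; a pose out of reach is approached as far as the arm can. A call with a number of a shift or a turn outside -1 to 1 is refused whole. A call with a gripper value outside its range is refused whole. The fingers move at their own pace and stop on an object; the grip force is fixed at half the most. Time passes only in rows, so rows that repeat a pose let the fingers close. It gives the time, the measured TCP pose, the force, the opening and the grip force at its end, in the units of the state.
- read_state(): the state, without advancing time (a new reading comes with each control period).
- get_image(name): name is "scene" or "top" or "wrist"; returns a dict with "frame" (400x640x3 uint8, red, green, blue), "range_z" (400x640 float32, mm along the optical axis (not along the pixel's ray), 0 where there is no reading), "fx", "fy", "cx", "cy" (pixels), "R" (3x3) and "t" (3): a world point X has camera coordinates R X + t. Camera axes: x right, y down, z forward; pixel columns grow to the right and rows downward; lengths in mm; the calibration is good to about 2 mm. A picture is of the moment at which its call begins.
- job_done(): hands the job in; it is judged then, once.
The state is a dict: "clock": time; "joints": joint angles; "joint_vel": joint speeds; "joint_efforts": joint torques, N m; "position": TCP position; "ee_rot": TCP orientation; "contact_force": force on the tool from outside, world axes, zero at the start; "wrist_torque": the same for the moment, N m; "gripper_width": finger opening in mm; "grasp_force": force on a finger pad.
Only numpy, scipy, OpenCV 4.12 (cv2) and the standard library are available. Lean on these libraries where they do the work, as an engineer would, in place of code of your own. Each camera call takes 0.05 s, during which the arm holds its last target. There are 200 camera calls.

## Working session

There is one attempt and no reset: what is moved stays moved. The work goes in short steps, Python scripts to look and compute and a shell command to move; the robot and the scene stay as the last step left them, time stands still between calls to the robot, and variables do not carry over. Pictures are saved under pics/ and viewed, at most 10 in all, crops included, and the job is handed in when it is done.

```bash
mkdir -p pics; ls
cat > h.py <<'E'
import numpy as np, cv2
from bench import read_state,get_image,job_done
def pts(im):
    z=im["range_z"]; v,u=np.indices(z.shape)
    c=np.stack([(u-im["cx"])/im["fx"]*z,(v-im["cy"])/im["fy"]*z,z],-1)
    return (c-im["t"])@im["R"]   # R^T (c-t)
E
python3 - <<'E'
from h import *
for n in("top","scene"):
    im=get_image(n); np.savez("pics/"+n,**im)
    cv2.imwrite(f"pics/{n}0.png",im["frame"][:,:,::-1]); print(n,im["fx"],im["R"].round(3).tolist(),im["t"])
s=read_state();print(s)
E
```

```text
pics
top 373.4508750375409 [[0.007, -1.0, -0.007], [-0.995, -0.006, -0.099], [0.099, 0.008, -0.995]] [-37.04687966 526.1998015  953.6477792 ]
scene 445.39842573601265 [[0.552, 0.834, -0.004], [0.653, -0.435, -0.619], [-0.518, 0.339, -0.785]] [-270.5451577  -348.12158221 1478.88501268]
{'clock': 0.1, 'joints': array([ 1.39261012e+00,  3.85503055e-01,  6.75985602e-03, -4.09176538e-04,
       -1.19400444e+00, -2.58598696e-01]), 'joint_vel': array([-4.42580405e-05, -3.72848160e-03,  2.17767074e-03,  7.39191329e-04,
        1.13294886e-04, -2.79686702e-04]), 'joint_efforts': array([ 1.16874958e-04, -3.93322670e+01,  1.88927221e+01,  4.19799596e+00,
       -2.64310875e-03,  7.96318147e-06]), 'position': array([264.16435962, 565.85625596, 230.31965148]), 'ee_rot': array([ 9.76230169e-01, -2.16734099e-01, -1.50792240e-04,  9.82511381e-04]), 'contact_force': array([-0.29380654,  0.03494031, -0.08641764]), 'wrist_torque': array([-0.04138358,  0.00282677,  0.02368895]), 'grasp_force': 0.0, 'gripper_width': 84.77570560200206}
```

View pics/top0.png

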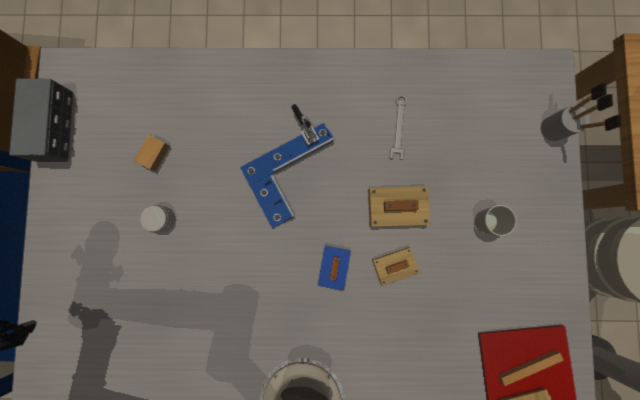

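View pics/scene0.png

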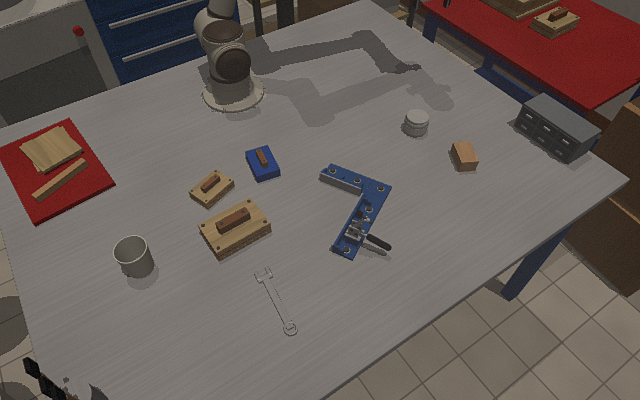

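The top view shows three blocks with a batten:
- a large wooden one at (399,206)
- a small wooden one at (396,266)
- a blue one at (335,268)

The one meant is the large wooden block at (399,206), because it isn't blue and is the larger of the other two. The fixture's inside corner is near (272,175), with the long fence running to (333,140) and the end stop to (293,213). Next I'll confirm this in a crop and measure.

Run:
```python
from h import *
im=dict(np.load("pics/top.npz")); P=pts(im); f=im["frame"]
cv2.imwrite("pics/crop.png",cv2.resize(f[110:300,230:450,::-1],None,fx=3,fy=3,interpolation=cv2.INTER_CUBIC))
hsv=cv2.cvtColor(f,cv2.COLOR_RGB2HSV)
print("table z",np.median(P[100:130,350:380,2]))
def ray(uv,z):
    uv=np.asarray(uv,float).reshape(-1,2)
    d=np.c_[(uv[:,0]-im["cx"])/im["fx"],(uv[:,1]-im["cy"])/im["fy"],np.ones(len(uv))]@im["R"]
    c=-im["R"].T@im["t"]; return (c+d*((z-c[2])/d[:,2])[:,None])[:,:2]
def rect(name,r,lo,hi,z):
    m=np.zeros(f.shape[:2],np.uint8); v0,v1,u0,u1=r
    m[v0:v1,u0:u1]=((P[v0:v1,u0:u1,2]>lo)&(P[v0:v1,u0:u1,2]<hi))
    c=max(cv2.findContours(m,cv2.RETR_EXTERNAL,cv2.CHAIN_APPROX_NONE)[0],key=cv2.contourArea)
    print(name,m.sum(),cv2.minAreaRect(ray(c,z).astype(np.float32)))
rect("small",(243,290,368,425),30,80,40)
rect("mould",(175,235,360,440),30,80,40); rect("batten",(175,235,360,440),54,80,66)
# fence tops
fx=(P[...,2]>24)&(P[...,2]<40); fx[:, :235]=0; fx[:,345:]=0; fx[:118]=0; fx[235:]=0
v,u=np.nonzero(fx); print(len(u)); Q=ray(np.c_[u,v],32)
a=np.radians(30); 
vis=cv2.resize((fx[110:300,230:450]*255).astype(np.uint8),None,fx=3,fy=3,interpolation=0)
c=cv2.imread("pics/crop.png"); c[vis>0]=(0,255,255)*np.array(.5)+c[vis>0]*.5
cv2.imwrite("pics/crop2.png",np.vstack([cv2.imread("pics/crop.png")[:300],c[:300]]))
```

```text
table z -0.8864819428698234
small 176 ((347.0291748046875, -242.8768310546875), (20.588407516479492, 58.07051467895508), 20.078109741210938)
mould 2266 ((502.9028015136719, -250.38970947265625), (99.88526153564453, 150.87899780273438), 2.1349310874938965)
batten 331 ((502.43670654296875, -250.04721069335938), (24.095726013183594, 83.95990753173828), 2.8764119148254395)
646
```

View pics/crop2.png

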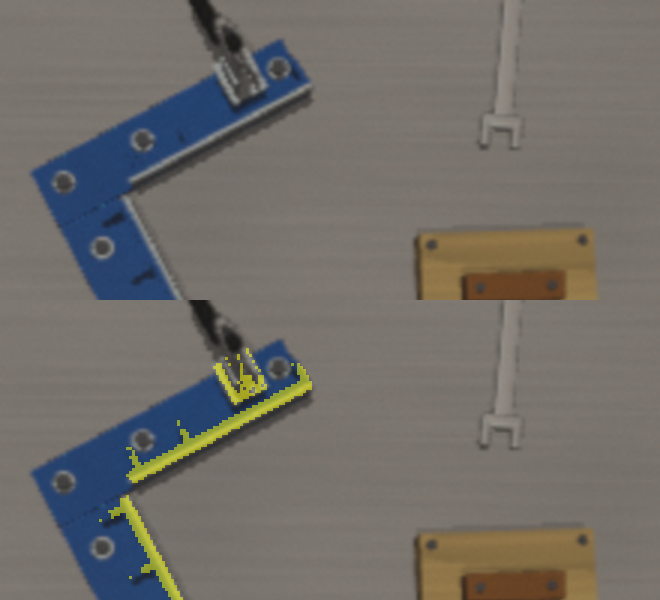

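The crop confirms the choice: the large natural-wood mould with a brown batten is at (399,206) in the full image, and it measures 100x150. The fence tops show up cleanly in the mask. Next I'll fit the fence lines.

Run:
```python
from h import *
im=dict(np.load("pics/top.npz")); P=pts(im)
m=(P[...,2]>28)&(P[...,2]<36); m[:,:235]=0; m[:,345:]=0; m[:118]=0; m[235:]=0
Q=P[m]; a=np.radians(30); c0=None
print("topz",np.median(Q[:,2]))
# coarse corner from pixel (272,175)
c=P[173,273,:2]; 
for it in range(4):
    ex=np.array([np.cos(a),np.sin(a)]); ey=np.array([-ex[1],ex[0]])
    x=(Q[:,:2]-c)@ex; y=(Q[:,:2]-c)@ey; w=[25,12,8,7][it]
    # mid-lines: long x=5, end y=5
    L=(abs(x-5)<w)&(y<-15)&(y>-182); E=(abs(y-5)<w)&(x<-15)&(x>-122)
    l=cv2.fitLine(Q[L,:2].astype(np.float32),cv2.DIST_HUBER,0,.01,.01).ravel()
    e=cv2.fitLine(Q[E,:2].astype(np.float32),cv2.DIST_HUBER,0,.01,.01).ravel()
    al=np.degrees(np.arctan(-l[0]/l[1])); ae=np.degrees(np.arctan(e[1]/e[0])); a=np.radians((al*1.5+ae)/2.5)
    ex=np.array([np.cos(a),np.sin(a)]); ey=np.array([-ex[1],ex[0]])
    c=ex*(l[2:]@ex-5)+ey*(e[2:]@ey-5)
    print(L.sum(),E.sum(),al,ae,np.degrees(a),c)
x=(Q[:,:2]-c)@ex; y=(Q[:,:2]-c)@ey
L=(abs(x-5)<15)&(y<-15)&(y>-182); E=(abs(y-5)<15)&(x<-15)&(x>-122)
print(np.histogram(x[L],range(-8,20,2)),np.histogram(y[E],range(-8,20,2)))
print("seat",c-50*ex-75*ey,"ex",ex)
from scipy.spatial.transform import Rotation as R
s=read_state(); r=R.from_quat(s["ee_rot"]); print(s["position"],r.as_matrix().round(3))
```

```text
topz 30.868885162263588
247 157 28.710558 29.157747 28.889435 [589.76184  84.64131]
235 153 28.579866 29.042519 28.764927 [589.86896  84.4395 ]
233 151 28.637594 29.119652 28.830414 [589.7866    84.281204]
233 150 28.637594 29.113525 28.827967 [589.80835  84.25047]
(array([ 0,  0,  0,  7, 44, 41, 46, 43, 41, 11,  0,  2,  2]), array([-8, -6, -4, -2,  0,  2,  4,  6,  8, 10, 12, 14, 16, 18])) (array([ 0,  0,  0,  3, 31, 27, 30, 30, 26,  3,  2,  0,  2]), array([-8, -6, -4, -2,  0,  2,  4,  6,  8, 10, 12, 14, 16, 18]))
seat [582.16833   -5.563957] ex [0.87607145 0.48218137]
[264.16435962 565.85625596 230.31965148] [[ 0.906 -0.423 -0.001]
 [-0.423 -0.906 -0.002]
 [ 0.     0.002 -1.   ]]
```

```bash
R='[[0.29,-1,0],[0,0,-0.065],-1]'
python3 -m jog '[[[0.29,-1,0],[0,0,-0.065],-1],[[0.29,-1,0],[0,0,-0.065],-1],[[0.29,-1,0],[0,0,-0.065],-1]]'
python3 -m jog '[[[0.29,-1,0],[0,0,-0.065],-1],[[0.29,-1,0],[0,0,-0.065],-1],[[0.29,-1,0],[0,0,-0.065],-1]]'
python3 -m jog '[[[0.29,-1,0],[0,0,-0.065],-1],[[0.29,-1,0],[0,0,-0.065],-1],[[0.29,-1,0],[0,0,-0.065],-1]]'
python3 -m jog '[[[0.29,-1,0],[0,0,-0.065],-1],[[0.29,-1,0],[0,0,-0.065],-1],[[0.29,-1,0],[0,0,-0.065],-1]]'
python3 -m jog '[[[0.29,-1,0],[0,0,-0.065],-1],[[0.29,-1,0],[0,0,-0.065],-1],[[0.29,-1,0],[0,0,-0.065],-1]]'
python3 -m jog '[[[0.29,-1,0],[0,0,-0.065],-1],[[0.29,-1,0],[0,0,-0.065],-1],[[0.29,-1,0],[0,0,-0.065],-1]]'
python3 -m jog '[[[0.29,-1,0],[0,0,-0.065],-1],[[0.29,-1,0],[0,0,-0.065],-1],[[0.29,-1,0],[0,0,-0.065],-1]]'
python3 -m jog '[[[0.29,-1,0],[0,0,-0.065],-1],[[0.29,-1,0],[0,0,-0.065],-1],[[0.29,-1,0],[0,0,-0.065],-1],[[0.29,-1,0],[0,0,-0.065],-1],[[0.29,-1,0],[0,0,-0.065],-1],[[0.29,-1,0],[0,0,-0.065],-1]]'
```

```text
clock: 0.4
position: [293.7, 461.3, 230.9]
ee_rot: [0.959, -0.284, -0.0, 0.002]
contact_force: [0.2, 1.2, 1.5]
gripper_width: 85.7
grasp_force: 0.0
clock: 0.7
position: [322.4, 361.9, 231.2]
ee_rot: [0.937, -0.349, -0.0, 0.001]
contact_force: [0.8, 0.5, 0.1]
gripper_width: 85.5
grasp_force: 0.0
clock: 1.0
position: [351.3, 262.7, 231.1]
ee_rot: [0.911, -0.412, -0.0, 0.001]
contact_force: [0.8, 0.4, -0.0]
gripper_width: 85.4
grasp_force: 0.0
clock: 1.3
position: [380.7, 163.3, 231.2]
ee_rot: [0.881, -0.473, -0.0, 0.0]
contact_force: [-1.0, 0.0, 0.3]
gripper_width: 85.6
grasp_force: 0.0
clock: 1.6
position: [410.2, 63.6, 231.2]
ee_rot: [0.847, -0.532, 0.0, 0.0]
contact_force: [-0.1, 0.1, -0.5]
gripper_width: 85.2
grasp_force: 0.0
clock: 1.9
position: [439.8, -36.3, 231.0]
ee_rot: [0.808, -0.589, 0.0, 0.0]
contact_force: [-0.1, -0.1, 0.3]
gripper_width: 85.3
grasp_force: 0.0
clock: 2.2
position: [469.2, -136.1, 230.8]
ee_rot: [0.767, -0.642, 0.0, 0.0]
contact_force: [-0.8, 1.6, -1.0]
gripper_width: 85.3
grasp_force: 0.0
clock: 2.8
position: [496.5, -232.0, 231.5]
ee_rot: [0.724, -0.69, 0.0, -0.0]
contact_force: [0.1, 0.3, -0.5]
gripper_width: 85.5
grasp_force: 0.0
```

Run:
```python
from h import *
im=get_image("wrist"); P=pts(im)
from scipy.spatial.transform import Rotation as R
for lo,hi,z in((34,80,40),(56,80,66)):
    m=((P[...,2]>lo)&(P[...,2]<hi)&(im["range_z"]>0)&(np.hypot(P[...,0]-502,P[...,1]+250)<100)).astype(np.uint8)
    m=cv2.morphologyEx(m,cv2.MORPH_OPEN,np.ones((3,3)))
    print(np.median(P[m>0][:,2]),cv2.minAreaRect(P[m>0][:,:2].astype(np.float32)))
s=read_state(); print(s["position"],R.from_quat(s["ee_rot"]).as_matrix().round(4))
```

```text
40.06964815577581 ((503.7298889160156, -249.40869140625), (100.41446685791016, 150.37794494628906), 2.0494258403778076)
65.82491159562915 ((503.6036682128906, -250.08609008789062), (23.552165985107422, 82.9332275390625), 1.9391353130340576)
[ 496.48001456 -232.11687655  231.67377188] [[ 4.730e-02 -9.989e-01  5.000e-04]
 [-9.989e-01 -4.730e-02  1.000e-04]
 [-1.000e-04 -5.000e-04 -1.000e+00]]
```

```bash
python3 -m jog '[[[0.07,-0.18,-0.3],[0,0,-0.0055],-1],[[0.07,-0.18,-0.6],[0,0,-0.0055],-1],[[0.07,-0.18,-0.9],[0,0,-0.0055],-1],[[0.07,-0.18,-0.97],[0,0,-0.0055],-1],[[0.07,-0.18,-0.97],[0,0,-0.0055],-1]]'
python3 -m jog '[[[0,0,-0.3],[0,0,0],-1],[[0,0,-0.6],[0,0,0],-1],[[0,0,-0.8],[0,0,0],-1],[[0,0,-0.9],[0,0,0],-1],[[0,0,-0.9],[0,0,0],-1],[[0,0,-0.9],[0,0,0],-1]]'
python3 -m jog '[[[0,0,0],[0,0,0],0],[[0,0,0],[0,0,0],0.3],[[0,0,0],[0,0,0],0.6],[[0,0,0],[0,0,0],1],[[0,0,0],[0,0,0],1],[[0,0,0],[0,0,0],1],[[0,0,0],[0,0,0],1],[[0,0,0],[0,0,0],1],[[0,0,0],[0,0,0],1],[[0,0,0],[0,0,0],1],[[0,0,0],[0,0,0],1],[[0,0,0],[0,0,0],1]]'
```

```text
clock: 3.35
position: [503.1, -251.0, 133.9]
ee_rot: [0.719, -0.695, -0.001, 0.001]
contact_force: [0.5, 0.8, -0.1]
gripper_width: 85.1
grasp_force: 0.0
clock: 3.95
position: [504.8, -251.9, 46.0]
ee_rot: [0.719, -0.695, 0.001, -0.001]
contact_force: [-0.0, 0.9, -0.2]
gripper_width: 85.5
grasp_force: 0.0
clock: 5.15
position: [503.4, -251.8, 44.8]
ee_rot: [0.719, -0.695, 0.0, 0.0]
contact_force: [-1.3, 0.5, 5.7]
gripper_width: 22.8
grasp_force: 62.4
```

```bash
python3 -m jog '[[[0.02,0.1,0],[0,0,0.012],1],[[0.04,0.2,0],[0,0,0.024],1],[[0.06,0.3,0],[0,0,0.036],1],[[0.09,0.4,0],[0,0,0.048],1],[[0.12,0.5,0],[0,0,0.06],1],[[0.15,0.6,0],[0,0,0.072],1],[[0.18,0.7,0],[0,0,0.084],1],[[0.21,0.8,0],[0,0,0.096],1],[[0.24,0.9,0],[0,0,0.108],1],[[0.27,1,0],[0,0,0.12],1]]'
python3 -m jog '[[[0.04,0.1,0],[0,0,0.011],1],[[0.08,0.2,0],[0,0,0.022],1],[[0.12,0.3,0],[0,0,0.033],1],[[0.16,0.4,0],[0,0,0.044],1],[[0.20,0.5,0],[0,0,0.055],1],[[0.24,0.6,0],[0,0,0.066],1],[[0.28,0.7,0],[0,0,0.077],1],[[0.32,0.8,0],[0,0,0.088],1],[[0.36,0.9,0],[0,0,0.099],1],[[0.40,1,0],[0,0,0.103],1],[[0.42,1,0],[0,0,0.103],1],[[0.42,1,0],[0,0,0.103],1]]'
cat > m.py <<'E'
from h import *
import sys
from scipy.spatial.transform import Rotation as R
im=get_image("top"); P=pts(im); s=read_state()
cv2.imwrite("pics/"+sys.argv[1],cv2.resize(im["frame"][110:300,230:450,::-1],None,fx=3,fy=3,interpolation=cv2.INTER_CUBIC))
M=R.from_quat(s["ee_rot"]).as_matrix(); print(s["clock"],s["position"],"yaw",np.degrees(np.arctan2(-M[1,1],-M[0,1])),"f",s["contact_force"],s["wrist_torque"],s["gripper_width"])
a=np.radians(28.83); ex=np.array([np.cos(a),np.sin(a)]); ey=np.array([-ex[1],ex[0]]); c=np.array([589.8,84.25])
for n in("top","wrist"):
    im=im if n=="top" else get_image(n); P=pts(im)
    x=(P[...,:2]-c)@ex; y=(P[...,:2]-c)@ey
    f=im["frame"].astype(int)
    m=((P[...,2]>36)&(P[...,2]<44)&(im["range_z"]>0)&(x<20)&(y<20)&(x>-170)&(y>-250)&(f[...,0]>f[...,2]+20)).astype(np.uint8)
    m=cv2.morphologyEx(m,cv2.MORPH_OPEN,np.ones((3,3)))
    # per-edge: for wood points, envelope along each side, in corner frame
    q=np.c_[x[m>0],y[m>0]]; print(n,len(q),cv2.minAreaRect(q.astype(np.float32)), "z",np.median(P[m>0][:,2]))
    t=(P[...,2]>28)&(P[...,2]<35)&(im["range_z"]>0)
    for A,B,lo,hi,k in((x,y,-182,-15,"long"),(y,x,-122,-15,"end")):
        r=t&(abs(A-5)<9)&(B>lo)&(B<hi)
        if r.sum()>60:
            l=cv2.fitLine(np.c_[B[r],A[r]].astype(np.float32),cv2.DIST_HUBER,0,.01,.01).ravel(); print(" fence",k,r.sum(),"slope deg",np.degrees(np.arctan(l[1]/l[0])),"mid",l[3], "inner p3", np.percentile(A[r],3))
E
python3 m.py c1.png
```

```text
clock: 6.15
position: [530.7, -151.0, 44.8]
ee_rot: [0.801, -0.599, 0.0, 0.0]
contact_force: [-1.1, -3.7, 5.3]
gripper_width: 22.6
grasp_force: 62.5
clock: 7.35
position: [571.6, -49.8, 44.8]
ee_rot: [0.861, -0.509, -0.001, 0.0]
contact_force: [-3.1, 3.4, 7.9]
gripper_width: 22.4
grasp_force: 62.9
7.4 [571.56054071 -49.81127673  44.80426274] yaw 28.802235058293192 f [-4.05951561  3.03276406  8.78825676] [0.84770017 1.06927039 0.14083605] 22.569091297850555
top 706 ((-92.22714233398438, -108.06126403808594), (77.27091217041016, 149.7808837890625), 0.016972577199339867) z 38.901168105445805
 fence end 115 slope deg 0.34781232 mid 4.6957984 inner p3 0.0672704476617114
wrist 29199 ((-79.37296295166016, -119.77845001220703), (100.94654083251953, 124.39094543457031), 0.22285257279872894) z 39.938705449801056
 fence long 4790 slope deg -0.26030505 mid 5.8076715 inner p3 1.470360252859152
```

View pics/c1.png

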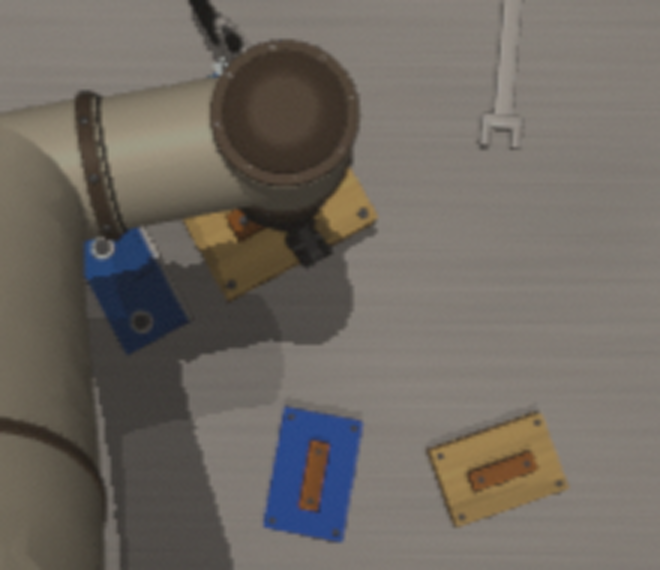

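The mould is near the corner and still parallel to it. It shows at about (280,235) in the crop, mostly hidden by the arm. The remaining gaps are about 30 mm on the long-fence side and about 33 mm at the end stop.

```bash
python3 -m jog '[[[0.02,0.1,0],[0,0,0],1],[[0.04,0.2,0],[0,0,0],1],[[0.05,0.28,0],[0,0,0],1],[[0.06,0.33,0],[0,0,0],1],[[0.065,0.36,0],[0,0,0],1],[[0.066,0.379,0],[0,0,0],1],[[0.066,0.379,0],[0,0,0],1],[[0.066,0.379,0],[0,0,0],1]]'
python3 m.py c2.png
```

```text
clock: 8.25
position: [579.1, -13.0, 44.8]
ee_rot: [0.861, -0.509, 0.0, -0.0]
contact_force: [-0.5, -1.3, 7.0]
gripper_width: 22.5
grasp_force: 62.5
8.3 [579.07292102 -13.03028417  44.81452334] yaw 28.79325978304406 f [-0.91384063 -2.5494731   6.04708824] [-0.63718496  0.2290973   0.02486093] 22.444894286234756
top 777 ((-69.26455688476562, -79.50608825683594), (150.0826416015625, 76.17510986328125), 89.38943481445312) z 38.868206864161166
 fence end 135 slope deg 0.21721905 mid 4.7764573 inner p3 -0.0670812679737084
wrist 29177 ((-55.12321472167969, -91.20065307617188), (101.11726379394531, 124.30982971191406), 0.26035645604133606) z 39.937482949701185
 fence long 5723 slope deg 0.21763854 mid 6.154591 inner p3 1.5978262125117033
```

```bash
python3 -m jog '[[[-0.01,0.018,0],[0,0,0],1],[[-0.014,0.026,0],[0,0,0],1],[[-0.019,0.035,0],[0,0,0],1],[[-0.019,0.035,0],[0,0,0],1],[[-0.019,0.035,0],[0,0,0],1]]'
python3 -m jog '[[[-0.005,0.009,0],[0,0,0],1],[[-0.01,0.018,0],[0,0,0],1],[[-0.01,0.018,0],[0,0,0],1],[[-0.01,0.018,0],[0,0,0],1]]'
```

```text
clock: 8.85
position: [577.8, -9.7, 44.8]
ee_rot: [0.861, -0.509, 0.001, -0.0]
contact_force: [0.7, -2.6, 5.3]
gripper_width: 22.8
grasp_force: 62.4
clock: 9.25
position: [577.3, -8.9, 44.8]
ee_rot: [0.86, -0.509, 0.001, -0.0]
contact_force: [3.8, -7.5, 4.2]
gripper_width: 22.6
grasp_force: 62.2
```

```bash
python3 -m jog '[[[0.018,0.01,0],[0,0,0],1],[[0.035,0.019,0],[0,0,0],1],[[0.035,0.019,0],[0,0,0],1],[[0.035,0.019,0],[0,0,0],1]]'
python3 m.py c3.png
```

```text
clock: 9.65
position: [577.8, -8.5, 44.8]
ee_rot: [0.86, -0.51, -0.001, 0.002]
contact_force: [-2.7, -10.3, 9.7]
gripper_width: 22.6
grasp_force: 63.0
9.7 [577.85145347  -8.51781293  44.83099257] yaw 28.693915129841837 f [ -3.19251029 -10.40038172  10.13615378] [-2.95161754  0.59872075  0.02325042] 22.79797893542068
top 842 ((-67.69308471679688, -74.96344757080078), (152.3621368408203, 78.50858306884766), 87.29141235351562) z 39.019882271854684
 fence end 141 slope deg 0.59056103 mid 4.988883 inner p3 0.3006334988360863
wrist 29331 ((-53.89117431640625, -86.75146484375), (124.55307006835938, 100.94384765625), 89.90145111083984) z 39.992251966636275
 fence long 6019 slope deg 0.14658862 mid 6.12391 inner p3 1.5977598283475654
```

The force along the long-fence direction looks like friction, because the mould is pressed down by about 10 N. I'll ease that off slightly and keep going.

```bash
python3 -m jog '[[[0,0,0.01],[0,0,0],1],[[0,0,0.02],[0,0,0],1],[[0,0,0.02],[0,0,0],1],[[0.018,0.01,0.02],[0,0,0],1],[[0.035,0.019,0.02],[0,0,0],1],[[0.035,0.019,0.02],[0,0,0],1],[[0.035,0.019,0.02],[0,0,0],1],[[0.035,0.019,0.02],[0,0,0],1]]'
python3 m.py c4.png
```

```text
clock: 10.55
position: [580.9, -6.8, 45.1]
ee_rot: [0.86, -0.51, -0.002, 0.003]
contact_force: [0.2, -11.1, 0.6]
gripper_width: 22.8
grasp_force: 61.8
10.6 [580.85757156  -6.85300773  45.06444058] yaw 28.670280581091834 f [  0.30792746 -11.28928419   1.01220949] [-3.34893533 -0.13760165  0.05970237] 23.05137337156862
top 841 ((-61.89715576171875, -75.28842163085938), (149.24398803710938, 81.39228820800781), 89.63089752197266) z 39.04145096803614
 fence end 138 slope deg 0.53704035 mid 5.0830464 inner p3 0.20795953489897603
wrist 29334 ((-50.40704345703125, -86.8920669555664), (124.28309631347656, 100.60360717773438), 89.99765014648438) z 40.19338490035941
 fence long 5401 slope deg 0.5846272 mid 6.6743097 inner p3 1.786816863459131
```

```bash
python3 -m jog '[[[0.018,0.01,0],[0,0,0],1],[[0.035,0.019,0],[0,0,0],1],[[0.035,0.019,0],[0,0,0],1],[[0.035,0.019,0],[0,0,0],1]]'
python3 -m jog '[[[0.018,0.01,0],[0,0,0],1],[[0.035,0.019,0],[0,0,0],1],[[0.035,0.019,0],[0,0,0],1],[[0.035,0.019,0],[0,0,0],1]]'
python3 m.py c5.png
```

```text
clock: 11.05
position: [583.0, -5.7, 45.1]
ee_rot: [0.86, -0.51, -0.003, 0.004]
contact_force: [-2.6, -13.4, 2.9]
gripper_width: 22.8
grasp_force: 62.2
clock: 11.45
position: [583.0, -5.6, 45.2]
ee_rot: [0.86, -0.51, -0.005, 0.007]
contact_force: [-10.5, -17.0, 10.7]
gripper_width: 23.0
grasp_force: 63.1
11.5 [583.01460633  -5.54062988  45.19376341] yaw 28.607366303303795 f [-10.40538913 -16.32298279   9.63182183] [-4.73120866  2.1824215   0.1841211 ] 22.442536065183482
top 923 ((-56.61178207397461, -75.13621520996094), (149.81076049804688, 86.10111999511719), 89.8154525756836) z 39.443217771695245
 fence end 140 slope deg 0.23261414 mid 4.7169003 inner p3 0.33684686276341663
wrist 29399 ((-48.204551696777344, -86.45657348632812), (125.0693130493164, 100.75782775878906), 89.94747161865234) z 40.349312130082026
 fence long 4595 slope deg 1.2374356 mid 7.49498 inner p3 1.7889094131784313
```

Both fences are in contact now, but the tool has tilted by about 1°. I'll check that the mould is flat.

```bash
cat > flat.py <<'E'
from h import *
from scipy.spatial.transform import Rotation as R
s=read_state(); a=np.radians(28.83); ex=np.array([np.cos(a),np.sin(a)]); ey=np.array([-ex[1],ex[0]]); c=np.array([589.8,84.25])
t=R.from_quat(s["ee_rot"]).as_matrix()[:2,2]; p=s["position"][:2]-c; F=s["contact_force"]; T=s["wrist_torque"]
print(s["clock"],"tcp",p@ex,p@ey,s["position"][2],"tool z lean deg x,y",np.degrees([t@ex,t@ey]),"F",F[:2]@ex,F[:2]@ey,F[2],"T",T[:2]@ex,T[:2]@ey,T[2])
def fit(x,y,z):
    for _ in range(4):
        A=np.c_[x,y,np.ones(len(x))]; k=np.linalg.lstsq(A,z,rcond=None)[0]; r=z-A@k; g=abs(r)<max(.5,2*r.std()); x,y,z=x[g],y[g],z[g]
    return np.degrees(k[:2]).round(3),(k@[-50,-75,1]).round(2),len(x),r.std().round(2)
for n in("top","scene","wrist"):
    im=get_image(n); P=pts(im); f=im["frame"].astype(int)
    x=(P[...,:2]-c)@ex; y=(P[...,:2]-c)@ey; v=im["range_z"]>0
    w=f[...,0]>f[...,2]+20
    m=v&w&(abs(P[...,2]-40)<5)&(abs(x+50)<46)&(abs(y+75)<71)&((abs(x+50)>17)|(abs(y+75)>46))
    g=v&(abs(P[...,2])<6)&(x<-115)&(x>-330)&(y>-300)&(y<-20)
    for nm,q in(("mould",m),("table",g)):
        if q.sum()>80: print(n,nm,fit(x[q],y[q],P[...,2][q]))
E
python3 flat.py
```

```text
11.55 tcp -49.24590792768334 -75.42900019106591 45.20710965520074 tool z lean deg x,y [-0.97543834  0.12138514] F -17.346611458857232 -10.670399262759517 9.027560394723812 T -3.1310458752510653 4.182392498362688 0.22117547626730083
top mould (array([-0.483, -0.005]), np.float64(39.12), 699, np.float64(1.32))
top table (array([ 0.041, -0.076]), np.float64(-1.1), 6871, np.float64(1.41))
scene mould (array([-0.432,  0.072]), np.float64(39.2), 669, np.float64(1.36))
scene table (array([ 0.024, -0.013]), np.float64(-1.13), 5747, np.float64(1.4))
wrist mould (array([-0.503,  0.002]), np.float64(40.38), 20299, np.float64(0.48))
wrist table (array([-0.008,  0.031]), np.float64(-0.06), 51940, np.float64(0.51))
```

```bash
python3 -m jog '[[[0,0,0],[0.002,-0.0036,0],1],[[0,0,0],[0.004,-0.0073,0],1],[[0,0,0],[0.004,-0.0073,0],1],[[0,0,0],[0.004,-0.0073,0],1],[[0,0,0],[0.004,-0.0073,0],1]]'
python3 flat.py
```

```text
clock: 12.2
position: [582.9, -5.6, 44.8]
ee_rot: [0.86, -0.51, -0.001, -0.0]
contact_force: [-8.7, -16.6, 8.7]
gripper_width: 22.4
grasp_force: 62.9
12.2 tcp -49.341050519100676 -75.4303228143136 44.801404267746655 tool z lean deg x,y [-0.03186497  0.11884535] F -15.664076927499057 -10.328330070034855 8.725968505288934 T -3.329987771861518 4.371166993521331 0.12354985568158516
top mould (array([-0.248,  0.022]), np.float64(38.74), 659, np.float64(1.32))
top table (array([-0.02 , -0.071]), np.float64(-1.3), 6885, np.float64(1.43))
scene mould (array([-0.293, -0.199]), np.float64(38.74), 678, np.float64(1.29))
scene table (array([-0.009, -0.016]), np.float64(-1.13), 5882, np.float64(1.5))
wrist mould (array([-0.014, -0.003]), np.float64(39.94), 20435, np.float64(0.49))
wrist table (array([-0.004,  0.031]), np.float64(-0.05), 52016, np.float64(0.51))
```

```bash
python3 -m jog '[[[-0.005,0.009,0],[0,0,0],1],[[-0.012,0.022,0],[0,0,0],1],[[-0.012,0.022,0],[0,0,0],1],[[-0.012,0.022,0],[0,0,0],1],[[-0.012,0.022,0],[0,0,0],1]]'
python3 flat.py; python3 m.py c6.png; python3 -c "
from h import *
cv2.imwrite('pics/w6.png',get_image('wrist')['frame'][:,:,::-1])
cv2.imwrite('pics/s6.png',cv2.resize(get_image('scene')['frame'][130:290,270:430,::-1],None,fx=3.7,fy=3.7,interpolation=2))"
```

```text
clock: 12.85
position: [583.0, -5.5, 44.8]
ee_rot: [0.86, -0.51, 0.0, 0.0]
contact_force: [-3.3, -26.5, 5.3]
gripper_width: 22.7
grasp_force: 62.4
12.85 tcp -49.30229182654035 -75.36568222042213 44.832492223367815 tool z lean deg x,y [-0.00520202 -0.04300119] F -15.679552256089401 -21.60444476705516 5.284994244399175 T -6.247638400116341 4.566236722766232 0.1737650838292799
top mould (array([ 0.019, -0.031]), np.float64(38.79), 673, np.float64(1.32))
top table (array([-0.024, -0.093]), np.float64(-1.31), 6869, np.float64(1.43))
scene mould (array([-0.408, -0.054]), np.float64(38.71), 648, np.float64(1.26))
scene table (array([-0.049,  0.021]), np.float64(-1.27), 5791, np.float64(1.42))
wrist mould (array([-0.036, -0.002]), np.float64(39.96), 20499, np.float64(0.49))
wrist table (array([-0.004,  0.043]), np.float64(-0.05), 52210, np.float64(0.52))
13.05 [582.91560921  -5.53603181  44.78338671] yaw 28.63285003294072 f [ -3.96952174 -25.77520059   5.66173768] [-7.66633753  0.96559354  0.1843364 ] 22.67720784979694
top 836 ((-60.4676513671875, -75.20277404785156), (149.6973114013672, 78.86119079589844), 89.76020812988281) z 39.017073312679635
 fence end 149 slope deg 0.20077774 mid 4.7925115 inner p3 0.1412380742162046
wrist 29353 ((-48.142093658447266, -86.59353637695312), (124.58328247070312, 100.6906509399414), 89.84639739990234) z 39.963487583608256
 fence long 4532 slope deg 1.2343571 mid 7.4967694 inner p3 1.7766526497609794
```

View pics/w6.png

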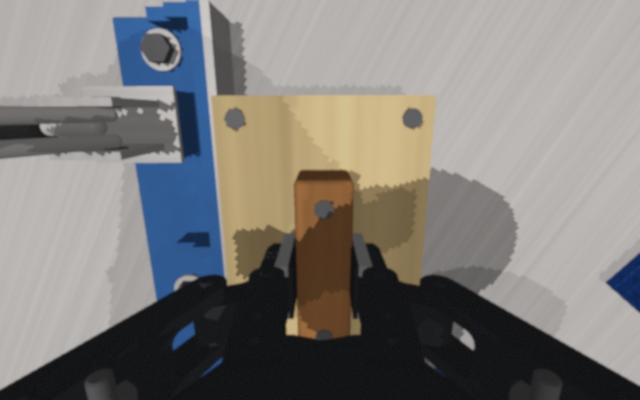

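View pics/s6.png

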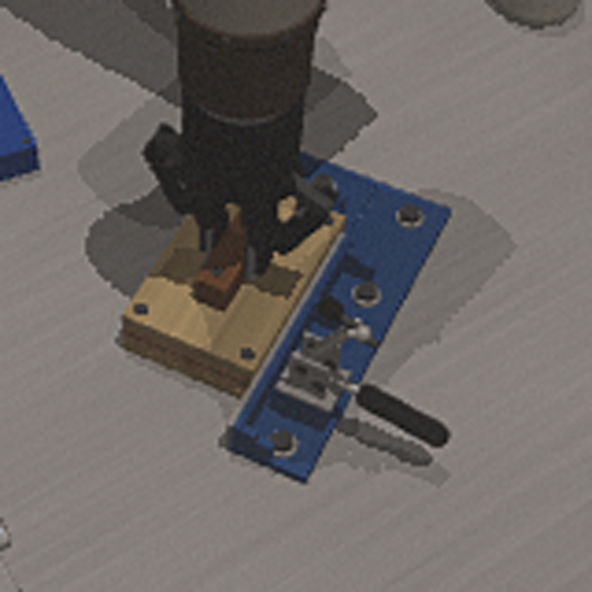

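The wrist view shows the mould's long edge flush along the fence, along cols 212–222 and rows 95–280. The scene crop shows it seated in the corner, flat and clear of the clamp. The press is about 16 N on the long fence and 21 N on the end stop. Yaw torque is only 0.17 N·m, where contact at one corner alone would give 1–2 N·m, so it is square.

```bash
python3 -m jog '[[[0,0,0],[0,0,0],1],[[0,0,0],[0,0,0],1],[[0,0,0],[0,0,0],1],[[0,0,0],[0,0,0],1],[[0,0,0],[0,0,0],1]]' && python3 -c "
from bench import job_done
print(job_done())"
```

```text
clock: 13.7
position: [582.9, -5.5, 44.8]
ee_rot: [0.86, -0.51, 0.0, 0.0]
contact_force: [-3.1, -26.8, 4.9]
gripper_width: 22.7
grasp_force: 62.4
the job is handed in; nothing more can be done
None
```

The job is handed in at 13.7 s: the mould sits flat in the corner, held against the long fence (about 16 N) and the end stop (about 21 N), square as far as force and camera readings show; it tipped about 0.5° (one edge up about 1 mm) for a moment while being pressed in, and I levelled it.

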